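# Point along the marked row of the ward list

### The arm

A 6-joint arm with a two-finger parallel gripper is mounted at the origin on the work surface. World frame = base frame: x ahead of the robot, y to its left, z up, the work surface at z = 0. Lengths are in m, angles in rad, forces in N, time in s.
With the tool pointing down it reaches from about 0.375 to 0.975 m from the base axis. Payload 3.8 kg.
Tool frame: the origin (TCP) lies midway between the tips of the shut fingers; the grasp point (between the pads) lies 19 mm behind it; z points along the fingers, y is the direction in which the jaws open and shut (so a half turn about z gives the same grasp; the last joint's range is limited). The gripper opens to 85 mm and grips with 20 to 120 N. Pads are 22 mm wide; open, the fingers measure 114 mm over their backs; the gripper's body (76 mm by 85 mm) begins 54 mm behind the grasp point. The pads swing forward as they close: fully open they stand 13 mm farther back than shut.
Start: joints at [-1.304, 0.264, 1.604, -0, 1.274, -0.037], TCP at [0.202, -0.644, 0.231] pointing down, gripper open.
Joint ranges: [-2.63, 2.63], [-0.94, 2.18], [0.31, 2.57], [-1.31, 4.45], [0, 2.66], [-2.55, 2.55]. Speed limits (rad/s): [2.57, 2.57, 3.14, 3.14, 3.14, 3.14].

### API

Orientations are given as a unit quaternion [w, x, y, z].
In Python, from cell import manip gives the robot as it stands.
- The arm moves only by the tool send_rows, never from a script. Its argument "targets" is a list of rows, each a list of 7 numbers: the shift along the tool's x, y, z in mm, then the turn, a rotation vector about the tool's x, y, z in degrees, then the finger opening in mm, from 0 to 85.4. A call has 1 to 12 rows; each row is the pose to reach, as a shift and turn from the pose measured when the call began, along the tool's axes at that moment; what a row does not reach only later rows make up. A row lasts 1/10 s, in which the tool goes at most 50 mm and 8.59 degrees, less where a joint would pass 70% of its speed; a pose out of reach is approached as far as the arm can. A call with a gripper value outside its range is refused whole. The fingers move at their own pace and stop on an object; "grip_force" is the grip in N (left out, the last holds). Time passes only in rows, so rows that repeat a pose let the fingers close. It gives the time, the measured TCP pose, the force and the opening at its end, in the units of the state.
- manip.sense(): the state, without advancing time (a new reading comes with each control period).
- manip.read_camera(name): name is "scene" or "top" or "wrist"; returns a dict with "color" (420x560x3 uint8, red, green, blue), "z_map" (420x560 float32, m along the optical axis (not along the pixel's ray), 0 where there is no reading), "fov_y" (degrees; the focal length in pixels is half the picture's height over the tangent of half this angle, whatever the lens; pixels are square), "cx", "cy" (the principal point, pixels), "dist" ([k1, k2, p1, p2, k3] as OpenCV has them; the pictures are not rectified), "camera_from_world" (4x4, takes a point from world to camera coordinates); the wrist camera has in their place "hand_eye" (4x4, takes a point from camera to tool coordinates, whose origin is the TCP and whose axes are the flange's). Camera axes: x right, y down, z forward; pixel columns grow to the right and rows downward; lengths in m; the calibration is good to about 2 mm. A picture is of the moment at which its call begins: read the wrist's pose just before it.
- manip.sign_off(): hands the job in, once; it reports no verdict.
Trained networks look in the newest picture that a camera, given by its name, has taken for a name from the list of things; names that differ only in an ending like _2 or _b are one class to them, and where a whole thing is asked for, a point or a joint stands for the part that bears it (a point fixed in the world has none). Each returns a list of dicts, best first, with "conf" (0 to 1); they miss things now and then, are a little off and sometimes report something else, mostly with a low value. They report only what shows in the picture. A call takes as long as a camera call.
- manip.spot_in(query, camera): "extent" ([left, top, right, bottom] as shares, 0 to 1, of the picture: columns of its width, rows of its height, round what is visible of it).
The state is a dict: "clock": time; "joint_pos": joint angles; "joint_vel": joint speeds; "joint_efforts": joint torques, N m; "tool_pos": TCP position; "tool_rot": TCP orientation; "ft_force": force on the tool from outside, world axes, zero at the start; "torque": the same for the moment, N m; "width": finger opening in m.
Only numpy, scipy, OpenCV 4.12 (cv2) and the standard library are available. Lean on these libraries where they do the work, as an engineer would, in place of code of your own. Each camera call takes 0.05 s, during which the arm holds its last target.

### The job

A colleague is reading the yellow-marked patient's row from the ward list over the phone: with closed fingers, push the board's line guide up the list until its red edge lies just under the yellow row. Then run the fingertips lightly along that row, touching it or no more than a centimetre above it, from the dark-blue bed square at its left end to the empty tick box at its right end, and finish while still holding the fingertips there on the tick box. Only touch and push: pick nothing up and leave everything else on the desk alone.

Things in the scene. Friction and masses are not known exactly. Their poses are not given: they have to be found in the camera images.
- board: grey reading board, 340 x 270 x 12 mm, lying flat on the desk and fixed to it, with an A4 list on its top (list surface 12.5 mm above the desk). Origin: on the desk under the middle of the list. x points to the top of the list (away from the reader, who sits at the robot's side), y to the left as one reads it, z up. A steel clip, 32 mm high, stands at the top end (x = +135 to +172 mm); an aluminium rail runs along the left side at y = +128 mm
- guide (a joint): travel in m of the line guide along the board's +x, 0 to 0.175: it grows as the guide is pushed towards the top of the list. It slides on the side rail with about 1.5 N of friction (a little more when pushed fast) and stays where it is left. It starts at 0 to 0.02, always below all the rows
- guide_edge (a point): middle of the guide's red upper edge, which is parallel to the rows. The guide is a clear blue blade, 233 mm long across the list (board y = -115 to +118 mm), 24 mm wide and 3 mm thick, whose top is 16.5 mm above the desk; it reaches from this edge towards the reader (board -x). This point is on the blade's top, at y = 0 of the board
- guide_lip (a point): middle of the top of the guide's upturned blue finger lip, 32 mm above the desk, 24.5 mm from the red edge on the reader's side (board -x). The lip runs the whole length of the blade, is 5 mm thick and reaches from the blade's underside (13.5 mm above the desk) up to this height; the guide can be pushed by it. Its carriage on the rail (board y = 115 to 141 mm) is 31 mm high
- row_yellow: the yellow row printed on the list, 20.5 mm high (x) and 190 mm long (y); the other four rows, white, grey and green, have the same form, at 22 mm pitch. Origin: the middle of the row on the list surface, 12.5 mm above the desk. Axes as the board's: x to the top of the list, y to the left, z up; its lower edge is at x = -10 mm. It may be any one of the five rows
- bed_square (a point): centre of the dark-blue bed square, 16 mm, at the left end of the yellow row, on the list surface
- tick_box (a point): centre of the empty white tick box with a dark outline, 16 mm, at the right end of the yellow row, on the list surface
- highlighter: loose yellow highlighter pen with a black cap, 95 x 23 x 14, lying on the desk close to the right side of the board; origin under its middle. A bystander
- specimen_pot: loose clear specimen pot with a yellow lid, 42 across, 62 high, standing close to the left side of the board; origin under its middle. A bystander
- stapler: loose red and black stapler, 145 x 36 x 41, lying on the desk to the right; origin under its middle. A bystander
- mouse: loose black computer mouse, 108 x 60 x 32, on the desk to the left; origin under its middle. A bystander
- sanitiser: loose pump bottle of hand sanitiser, 66 across, 160 high, on the desk to the left; origin under its middle. A bystander
- mug: loose blue mug, 80 across, 95 high, on the desk at the back left; origin under its middle. A bystander
- clip_tray: loose small open grey tray, 90 x 70 x 22, on the desk to the right; origin under its middle. A bystander

How it is judged:
By the outcome, as a careful person would: the job done as asked, in the order asked, and still so for the second after the job is handed in, while the arm keeps its last pose, push and grip.
It also fails if it takes over 54 s, if anything falls off the work surface, if the arm or the gripper's body presses on something with over 40 N, if the wrist force passes 120 N, or if a joint passes its speed limit or range.

## Working session

There is one attempt and no reset: what is moved stays moved. The work goes in short steps, Python scripts to look and compute and a tool call to move; the robot and the scene stay as the last step left them, time stands still between calls to the robot, and variables do not carry over. Pictures are saved under pics/ and viewed, and the job is handed in when it is done.

Besides the shell and the picture viewer there is one more tool, called by a JSON object that holds its "op" and its "data", one argument or row to a line. send_rows: Moves the arm, as the interface text tells. Its arguments: {"type":"object","properties":{"targets":{"type":"array","items":{"type":"array","items":{"type":"number"}}},"grip_force":{"type":"number"}},"required":["targets"]}

```bash
ls; mkdir -p pics
cat > h.py <<'E'
import numpy as np, cv2
from cell import manip
from scipy.spatial.transform import Rotation as R
def K(c):
    h,w=c["color"].shape[:2]; f=h/2/np.tan(np.radians(c["fov_y"])/2)
    return np.array([[f,0,c["cx"]],[0,f,c["cy"]],[0,0,1.]])
def tool():
    s=manip.sense(); T=np.eye(4); q=s["tool_rot"]; T[:3,:3]=R.from_quat([q[1],q[2],q[3],q[0]]).as_matrix(); T[:3,3]=s["tool_pos"]; return T
def wfc(c,T=None):
    return np.linalg.inv(c["camera_from_world"]) if "camera_from_world" in c else T@c["hand_eye"]
def rayz(c,uv,z,T=None):
    "pixel -> world at plane z"
    M=wfc(c,T); uv=np.array(uv,float).reshape(-1,1,2)
    n=cv2.undistortPoints(uv,K(c),np.array(c["dist"],float)).reshape(-1,2)
    d=np.c_[n,np.ones(len(n))]@M[:3,:3].T; o=M[:3,3]
    return o+d*((z-o[2])/d[:,2])[:,None]
def proj(c,P,T=None):
    M=np.linalg.inv(wfc(c,T)); r=cv2.Rodrigues(M[:3,:3])[0]
    return cv2.projectPoints(np.array(P,float).reshape(-1,1,3),r,M[:3,3],K(c),np.array(c["dist"],float))[0].reshape(-1,2)
def save(c,n): cv2.imwrite("pics/"+n,c["color"][:,:,::-1])
E
python3 - <<'E'
from h import *
s=manip.sense(); print({k:np.round(v,3) for k,v in s.items()})
for n in("top","scene","wrist"):
    c=manip.read_camera(n); save(c,n+"0.png"); print(n,c["fov_y"],c["cx"],c["cy"],c["dist"])
    if n!="wrist": print(np.round(wfc(c),3))
    for q in("board","guide","row_yellow","bed_square","tick_box","guide_edge"):
        print(q,[(np.round(np.array(r["extent"])*[560,420,560,420],1),round(r["conf"],2)) for r in manip.spot_in(q,n)[:2]])
E
```

```text
pics
{'clock': np.float64(0.0), 'joint_pos': array([-1.304,  0.265,  1.605, -0.   ,  1.274, -0.037]), 'joint_vel': array([-0.001,  0.001, -0.   , -0.   , -0.   , -0.002]), 'joint_efforts': array([-2.0000e-03, -5.1511e+01, -3.6732e+01, -0.0000e+00,  1.3000e-02,
        0.0000e+00]), 'tool_pos': array([ 0.202, -0.643,  0.23 ]), 'tool_rot': array([-0.001,  0.988,  0.151, -0.   ]), 'ft_force': array([ 0.231, -0.071, -0.217]), 'torque': array([ 0.018, -0.05 , -0.012]), 'width': np.float64(0.086)}
top 42.6769751859606 277.1901291755234 208.41789111028191 [-0.03662553  0.          0.          0.          0.        ]
[[-0.028 -0.981  0.194  0.186]
 [-1.     0.029  0.003 -0.077]
 [-0.009 -0.194 -0.981  1.676]
 [ 0.     0.     0.     1.   ]]
board []
guide [(array([243.1, 199.6, 325.6, 221.7]), 0.83)]
row_yellow [(array([254. , 172.3, 313.1, 189.3]), 0.58)]
bed_square [(array([250.4, 172.5, 307.1, 187.3]), 0.66)]
tick_box [(array([249.2, 176.3, 312. , 186.5]), 0.69)]
guide_edge [(array([240.6, 199.7, 321.5, 223.7]), 0.7)]
scene 54.88258442791223 277.9640436603302 216.7177841917874 [-0.04376605  0.          0.          0.          0.        ]
[[ 0.865  0.288 -0.411  0.977]
 [ 0.501 -0.484  0.717 -0.85 ]
 [ 0.008 -0.827 -0.563  0.666]
 [ 0.     0.     0.     1.   ]]
board [(array([222.1, 202.5, 370.8, 289.3]), 0.7)]
guide [(array([243.6, 202.2, 287.3, 257. ]), 0.76), (array([219.5, 202.1, 372.6, 290.6]), 0.24)]
row_yellow [(array([282.3, 221.5, 312.8, 262. ]), 0.81)]
bed_square [(array([287.6, 220.2, 312.8, 264.4]), 0.58)]
tick_box [(array([285.4, 225.3, 312.1, 265.1]), 0.76), (array([225.2, 202. , 374.5, 290.8]), 0.53)]
guide_edge [(array([241.9, 199.5, 291.6, 258.6]), 0.59)]
wrist 68.79145225768978 280.7017664964599 209.8492191623511 [0.01993038 0.         0.         0.         0.        ]
board []
guide [(array([244.6,   3. , 316.4,  25.3]), 0.28)]
row_yellow []
bed_square []
tick_box []
guide_edge []
```

Run:
```python
import cv2
for n,(a,b,c,d) in {"top":(130,260,200,380),"scene":(180,310,190,390)}.items():
    i=cv2.imread(f"pics/{n}0.png"); cv2.imwrite(f"pics/{n}0z.png",cv2.resize(i[a:b,c:d],None,fx=4,fy=4,interpolation=cv2.INTER_CUBIC))
```

```text
(no output)
```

View pics/top0.png

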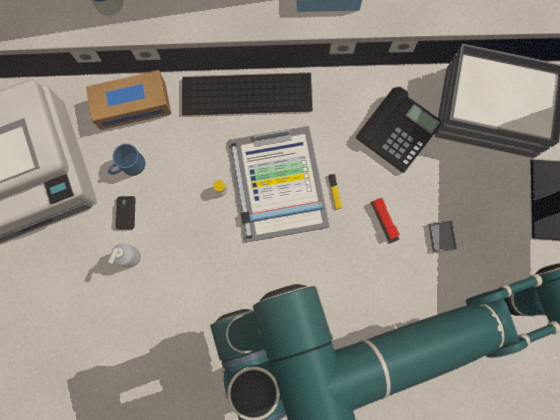

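View pics/top0z.png

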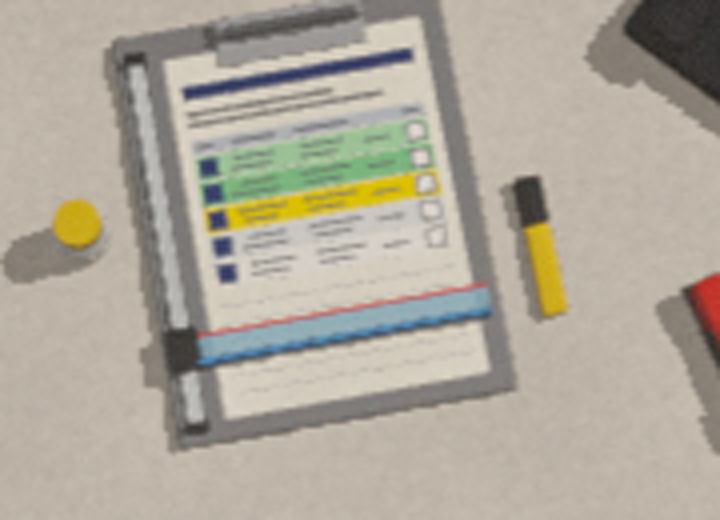

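View pics/scene0.png

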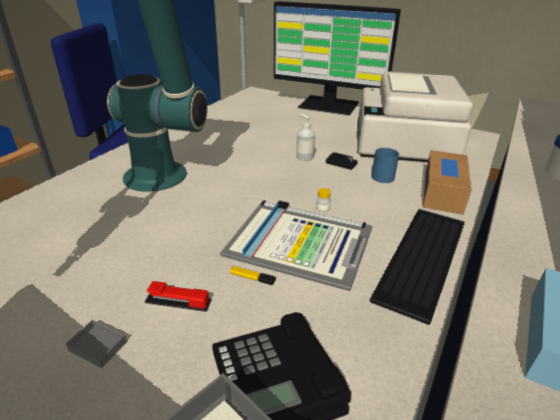

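The top view shows the yellow row in the middle: bed square at about px (254,185), tick box at (306,176), and the guide's red edge at about (250,213)–(322,201). The pot and highlighter are close to the board on either side.

Run:
```python
from h import *
c=manip.read_camera("top")
z=lambda u,v:(200+u/4-.375,130+v/4-.375)
P=dict(bed=z(217,220),tick=z(425,184),redL=z(197,335),redR=z(487,286),tl=z(113,45),bl=z(178,448),br=z(514,387),pot=z(78,225),hl=z(527,178),hl2=z(553,315),lipL=z(200,362),lipR=z(490,315))
for k,p in P.items(): print(k,np.round(p,1),np.round(rayz(c,p,{'pot':.062,'redL':.0165,'redR':.0165,'lipL':.032,'lipR':.032}.get(k,.0125))[0],4))
print(np.round(tool(),3)); w=manip.read_camera("wrist"); print(np.round(w["hand_eye"],3))
```

```text
bed [253.9 184.6] [5.945e-01 1.000e-04 1.250e-02]
tick [305.9 175.6] [ 0.6191 -0.1665  0.0125]
redL [248.9 213.4] [0.5011 0.0175 0.0165]
redR [321.4 201.1] [ 0.5336 -0.2119  0.0165]
tl [227.9 140.9] [0.7429 0.0815 0.0125]
bl [244.1 241.6] [0.4127 0.0342 0.0125]
br [328.1 226.4] [ 0.453  -0.2298  0.0125]
pot [219.1 185.9] [0.5817 0.1053 0.062 ]
hl [331.4 174.1] [ 0.6215 -0.2481  0.0125]
hl2 [337.9 208.4] [ 0.5095 -0.2632  0.0125]
lipL [249.6 220.1] [0.4768 0.0146 0.032 ]
lipR [322.1 208.4] [ 0.5072 -0.212   0.032 ]
[[ 0.954  0.299 -0.     0.202]
 [ 0.299 -0.954 -0.    -0.644]
 [-0.     0.    -1.     0.231]
 [ 0.     0.     0.     1.   ]]
[[-0.001 -0.954 -0.301  0.077]
 [ 1.    -0.001  0.    -0.   ]
 [-0.001 -0.301  0.954 -0.143]
 [ 0.     0.     0.     1.   ]]
```

{"op": "send_rows", "data": {
  "targets": [
    [40,-34,0,0,0,1,0],
    [83,-71,0,0,0,2,0],
    [124,-106,0,0,0,3,0],
    [166,-141,0,0,0,4,0],
    [207,-176,0,0,0,5,0],
    [248,-212,0,0,0,6,0],
    [290,-247,0,0,0,7,0],
    [331,-282,0,0,0,8,0],
    [373,-318,0,0,0,9,0],
    [414,-353,0,0,0,9.1,0],
    [456,-388,0,0,0,9.1,0],
    [485,-414,0,0,0,9.1,0]
  ]
}}

```text
clock: 2.35
tool_pos: [0.522, -0.1342, 0.2318]
tool_rot: [0.0, 0.997, 0.072, 0.001]
ft_force: [0.6, -0.7, 0.4]
width: -0.0
```

{"op": "send_rows", "data": {
  "targets": [
    [10,-12,0,0,0,0,0],
    [10,-12,0,0,0,0,0],
    [10,-12,0,0,0,0,0]
  ]
}}

```text
clock: 2.65
tool_pos: [0.53, -0.1208, 0.2317]
tool_rot: [0.001, 0.997, 0.073, 0.0]
ft_force: [0.5, -0.6, -0.3]
width: -0.0001
```

Run:
```python
from h import *
T=tool(); print(np.round(T,4))
c=manip.read_camera("wrist"); save(c,"w1.png"); np.savez("w1.npz",T=T,**{k:v for k,v in c.items()})
for q in("guide","row_yellow","bed_square","tick_box","guide_edge"):
    print(q,[(np.round(np.array(r["extent"])*[560,420,560,420],1),round(r["conf"],2)) for r in manip.spot_in(q,"wrist")[:2]])
s=manip.sense();print(s["clock"],s["width"],s["ft_force"])
```

```text
[[ 9.893e-01  1.459e-01  7.000e-04  5.300e-01]
 [ 1.459e-01 -9.893e-01 -1.000e-03 -1.208e-01]
 [ 5.000e-04  1.100e-03 -1.000e+00  2.317e-01]
 [ 0.000e+00  0.000e+00  0.000e+00  1.000e+00]]
guide [(array([133.4, 186.1, 355.8, 215.2]), 0.89)]
row_yellow [(array([173.6,  98.5, 340.5, 121.6]), 0.8), (array([135.4, 187.1, 355.5, 214.7]), 0.51)]
bed_square [(array([169.7,  95.6, 336.5, 122.5]), 0.78), (array([381.7, 115.7, 413.1, 213.6]), 0.23)]
tick_box [(array([175.5,  97.2, 341.2, 124. ]), 0.91)]
guide_edge [(array([139.3, 183.3, 353.8, 214.3]), 0.68)]
2.95 -0.0002594333668201879 [ 0.0618425  -0.45922552  0.24405731]
```

View pics/w1.png

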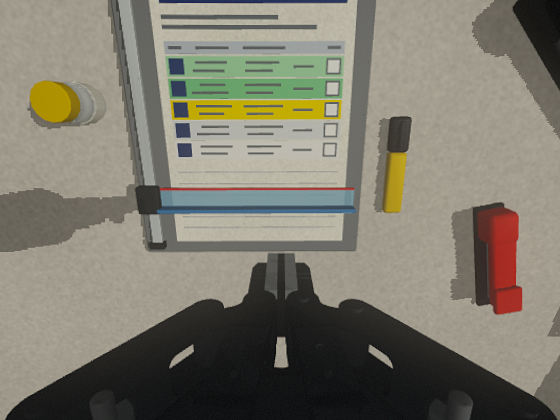

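The wrist view is clear: yellow row at px (173–341, 99–121), bed square (181,110), tick box (331,109), red edge at row ≈188, lip at row ≈208. I'll measure these precisely.

```bash
cat > meas.py <<'E'
from h import *
def meas(c,T):
    hsv=cv2.cvtColor(c["color"],cv2.COLOR_RGB2HSV); H,S,V=[hsv[...,i].astype(int) for i in range(3)]
    def blob(m,near=None,close=3):
        m=cv2.morphologyEx(m.astype(np.uint8),cv2.MORPH_CLOSE,np.ones((close,close)))
        n,l,st,ce=cv2.connectedComponentsWithStats(m)
        return m,n,l,st,ce
    out={}
    m,n,l,st,ce=blob((abs(H-25)<6)&(S>170)&(V>100),close=15)
    i=1+np.argmax([s[2]*(s[2]>2*s[3]) for s in st[1:]]); out["yellow_px"]=st[i]
    ys,xs=np.where(l==i)
    cnt=cv2.findContours((l==i).astype(np.uint8),cv2.RETR_EXTERNAL,cv2.CHAIN_APPROX_NONE)[0][0]
    box=cv2.boxPoints(cv2.minAreaRect(cnt)); W=rayz(c,box,.0125,T); out["yellow_c"]=W.mean(0)
    x,y,w,h=st[i][:4]
    # lower edge points
    low=[];
    for u in range(x+w//8,x+w-w//8): 
        r=ys[xs==u]; 
        if len(r): low.append((u,r.max()+.5))
    L=rayz(c,low,.0125,T); up=[(u,ys[xs==u].min()-.5) for u in range(x+w//8,x+w-w//8) if (xs==u).any()]; U=rayz(c,up,.0125,T)
    out["low"]=L;out["up"]=U
    m,n,l,st,ce=blob((H>105)&(H<130)&(S>90)&(V<130),close=3)
    cand=[(abs(ce[k][1]-(y+h/2)),k) for k in range(1,n) if x-20<ce[k][0]<x+w/4 and 30<st[k][4]]
    k=min(cand)[1]; out["bed_px"]=ce[k]; out["bed"]=rayz(c,ce[k],.0125,T)[0]
    wm=(S<60)&(V>150); n,l,st,ce=cv2.connectedComponentsWithStats(wm.astype(np.uint8),connectivity=4)
    cand=[(abs(ce[k][1]-(y+h/2)),k) for k in range(1,n) if x+w*.75<ce[k][0]<x+w+10 and 30<st[k][4]<600]
    if cand:
        k=min(cand)[1]; out["tick_px"]=ce[k]; out["tick"]=rayz(c,ce[k],.0125,T)[0]
    red=((H<6)|(H>174))&(S>110)&(V>90); red[:y]=0
    pts=[]
    for u in range(x-5,x+w+5):
        r=np.where(red[y:y+220,u])[0]
        if len(r): pts.append((u,y+r[0]-.5))
    out["red_px"]=np.array(pts); out["red"]=rayz(c,pts,.0165,T)
    return out
def rep(c,T,B=None):
    o=meas(c,T)
    for k in("yellow_px","yellow_c","bed_px","bed","tick_px","tick"): print(k,np.round(o.get(k,0),4))
    b=o["bed"]-o["tick"] if "tick" in o else None
    d=o["bed"]-o["tick"]; L=o["low"]; p=np.polyfit(L[:,1],L[:,0],1); yaw=-np.arctan(p[0]); 
    U=o["up"];pu=np.polyfit(U[:,1],U[:,0],1)
    yaw2=np.arctan2(-d[0],d[1]); pr=np.polyfit(o["red"][:,1],o["red"][:,0],1)
    print("yaw low/up/bed-tick/red",np.degrees([yaw,-np.arctan(pu[0]),yaw2,-np.arctan(pr[0])]),"len",np.linalg.norm(d))
    ex=np.array([np.cos(yaw2),np.sin(yaw2),0]); ey=np.array([-ex[1],ex[0],0]); o["ex"],o["ey"]=ex,ey
    med=lambda P:np.median((P-o["bed"])@ex)
    print("low rel bed",med(L),"up",med(U),"red",med(o["red"]),"tick",(o["tick"]-o["bed"])@ex)
    return o
E
python3 - <<'E'
from meas import *
z=np.load("w1.npz"); c={k:z[k] for k in z.files}; c["fov_y"]=float(c["fov_y"]);c["cx"]=float(c["cx"]);c["cy"]=float(c["cy"])
o=rep(c,z["T"])
print(o["red_px"][:3],o["red_px"][-3:])
for uv in [(200,208),(300,208),(350,208)]: print(uv,(rayz(c,uv,.032,z["T"])[0]-o["bed"])@o["ex"])
zm=c["z_map"]; print(zm[112,255:260],zm[270,275],zm[260,283])
E
```

```text
yellow_px [ 171  100  170   20 3205]
yellow_c [ 0.6054 -0.0816  0.0125]
bed_px [180.2079 109.4101]
bed [0.5933 0.0019 0.0125]
tick_px [331. 109.]
tick [ 0.6184 -0.1651  0.0125]
yaw low/up/bed-tick/red [8.59210732 8.44691192 8.54553448 8.32977968] len 0.16882177086670858
low rel bed -0.009860837118522418 up 0.010305610832624166 red -0.08883104580076981 tick 2.506925976230126e-18
[[166.  187.5]
 [167.  187.5]
 [168.  187.5]] [[343.  187.5]
 [344.  187.5]
 [345.  187.5]]
(200, 208) -0.10948893569845328
(300, 208) -0.10996928641860552
(350, 208) -0.11021320354101594
[0.34422207 0.34494036 0.34491408 0.3425789  0.34401783] 0.13336547 0.14419974
```

{"op": "send_rows", "data": {
  "targets": [
    [-20,-10,40,0,0,0,0],
    [-45,-20,80,0,0,0,0],
    [-61,-27,120,0,0,0,0],
    [-61,-27,150,0,0,0,0],
    [-61,-27,175,0,0,0,0],
    [-61,-27,195,0,0,0,0],
    [-61,-27,205,0,0,0,0],
    [-61,-27,211,0,0,0,0],
    [-61,-27,211,0,0,0,0],
    [-61,-27,211,0,0,0,0]
  ]
}}

```text
clock: 3.95
tool_pos: [0.4666, -0.1044, 0.0216]
tool_rot: [0.001, 0.997, 0.071, 0.001]
ft_force: [0.5, -0.7, 0.4]
width: 0.0006
```

Run:
```python
from meas import *
T=tool(); print(np.round(T,4))
C=np.array([.6057,-.0816,.0125]); ex=np.array([np.cos(np.radians(8.5)),np.sin(np.radians(8.5)),0]);print("tcp rel row (x,y):",(T[:3,3]-C)@ex,(T[:3,3]-C)@[-ex[1],ex[0],0])
c=manip.read_camera("wrist"); save(c,"w2.png"); s=manip.sense();print(s["clock"],s["ft_force"])
```

```text
[[ 0.9898  0.1425  0.0027  0.4666]
 [ 0.1425 -0.9898 -0.0011 -0.1044]
 [ 0.0025  0.0014 -1.      0.0216]
 [ 0.      0.      0.      1.    ]]
tcp rel row (x,y): -0.14093616755630903 -0.0019884077789380033
4.0 [-0.00804383  0.30898603  0.30846498]
```

View pics/w2.png

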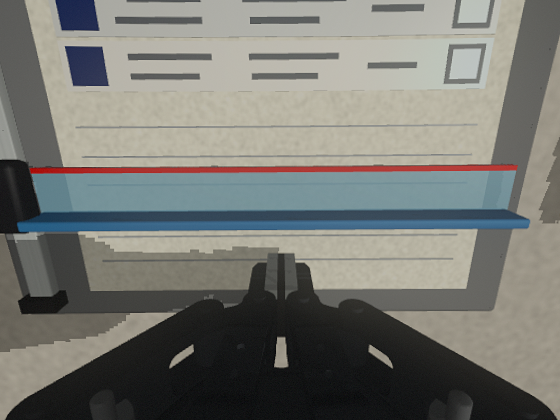

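Fingers are behind the lip (lip at row ≈222, fingertips at row ≈255). I'll push most of the way, then measure.

{"op": "send_rows", "data": {
  "targets": [
    [6,0,0,0,0,0,0],
    [12,0,0,0,0,0,0],
    [18,0,0,0,0,0,0],
    [24,0,0,0,0,0,0],
    [30,0,0,0,0,0,0],
    [36,0,0,0,0,0,0],
    [42,0,0,0,0,0,0],
    [48,0,0,0,0,0,0],
    [54,0,0,0,0,0,0],
    [60,0,0,0,0,0,0],
    [66,0,0,0,0,0,0],
    [72,0,0,0,0,0,0]
  ]
}}

```text
clock: 5.2
tool_pos: [0.5383, -0.0939, 0.0218]
tool_rot: [0.001, 0.997, 0.071, 0.001]
ft_force: [-2.0, 1.2, 0.6]
width: 0.0001
```

{"op": "send_rows", "data": {
  "targets": [
    [4,0,0,0,0,0,0],
    [7,0,0,0,0,0,0],
    [7,0,0,0,0,0,0]
  ]
}}

```text
clock: 5.5
tool_pos: [0.5461, -0.0931, 0.022]
tool_rot: [0.001, 0.997, 0.072, 0.002]
ft_force: [0.2, 0.6, -0.3]
width: -0.0002
```

Run:
```python
from meas import *
T=tool(); print(np.round(T,4))
C=np.array([.6057,-.0816,.0125]); ex=np.array([np.cos(np.radians(8.5)),np.sin(np.radians(8.5)),0]);print("tcp rel row (x,y):",(T[:3,3]-C)@ex,(T[:3,3]-C)@[-ex[1],ex[0],0])
c=manip.read_camera("wrist"); save(c,"w3.png"); s=manip.sense();print(s["clock"],s["ft_force"])
rep(c,T)
```

```text
[[ 0.9898  0.1427  0.0038  0.5461]
 [ 0.1427 -0.9898 -0.0013 -0.0931]
 [ 0.0036  0.0018 -1.      0.022 ]
 [ 0.      0.      0.      1.    ]]
tcp rel row (x,y): -0.060637498121674245 -0.002515089851894296
5.55 [-1.06986545  0.31805755 -0.30310894]
yellow_px [   75   125   401    45 14355]
yellow_c [ 0.6054 -0.0818  0.0125]
bed_px [ 99.8446 147.9796]
bed [0.5933 0.0029 0.0125]
tick_px [443.0063 185.9653]
tick [ 0.5987 -0.1688  0.0125]
yaw low/up/bed-tick/red [8.52771885 8.48136753 1.79937797 8.42704464] len 0.17183799218384688
low rel bed -0.00043721776778482335 up 0.0197587273061789 red -0.012783651927364045 tick -2.908297299022679e-19
```

View pics/w3.png

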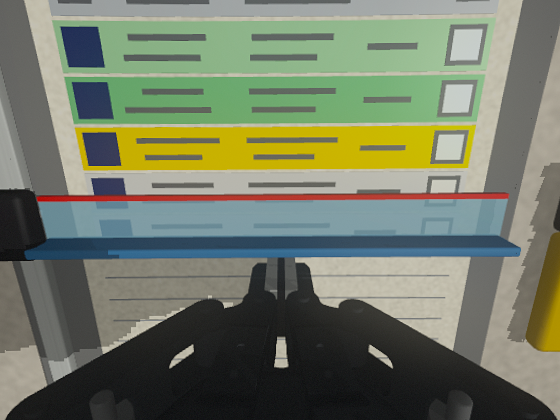

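Red edge (row ≈196) is still about 12 mm below the yellow row's lower edge (row ≈170). I'll push a further 9 mm and re-measure.

{"op": "send_rows", "data": {
  "targets": [
    [3,0,0,0,0,0,0],
    [6,0,0,0,0,0,0],
    [9,0,0,0,0,0,0],
    [9,0,0,0,0,0,0],
    [9,0,0,0,0,0,0]
  ]
}}

```text
clock: 6.05
tool_pos: [0.5555, -0.0919, 0.0223]
tool_rot: [0.001, 0.997, 0.072, 0.003]
ft_force: [-0.1, 0.1, 0.7]
width: 0.0002
```

```bash
cat > gap.py <<'E'
from meas import *
T=tool(); print(np.round(T,4))
C=np.array([.6057,-.0816,.0125]); ex=np.array([np.cos(np.radians(8.5)),np.sin(np.radians(8.5)),0]);print("tcp rel row (x,y):",(T[:3,3]-C)@ex,(T[:3,3]-C)@[-ex[1],ex[0],0])
import sys
c=manip.read_camera("wrist"); save(c,sys.argv[1]+".png"); s=manip.sense();print(s["clock"],s["ft_force"],s["width"])
o=meas(c,T)
for k in("low","up","red"): print(k,np.round(np.percentile((o[k]-C)@ex,[10,50,90])*1000,2))
print("bed",(o["bed"]-C)@ex)
E
python3 gap.py w4
```

```text
[[ 0.9897  0.1427  0.0051  0.5555]
 [ 0.1427 -0.9898 -0.0016 -0.0919]
 [ 0.0049  0.0023 -1.      0.0223]
 [ 0.      0.      0.      1.    ]]
tcp rel row (x,y): -0.05113139370537381 -0.002779379516283001
6.1 [ 0.09514757 -0.87213519  0.22366725] -5.255492751331433e-05
low [-10.65 -10.41 -10.22]
up [ 9.66  9.84 10.04]
red [-13.46 -13.27 -13.07]
bed -6.853621115170278e-05
```

View pics/w4.png

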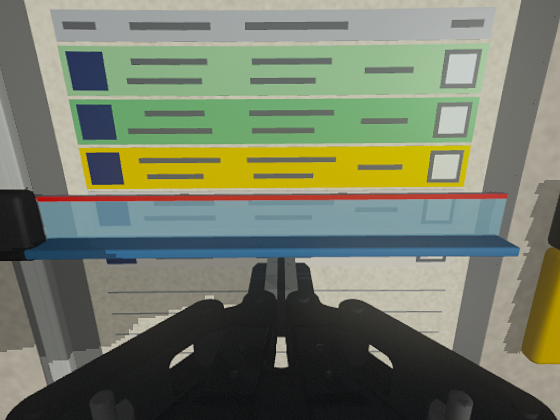

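{"op": "send_rows", "data": {
  "targets": [
    [0.7,0,0,0,0,0,0],
    [1.4,0,0,0,0,0,0],
    [1.4,0,0,0,0,0,0]
  ]
}}

```text
clock: 6.4
tool_pos: [0.5569, -0.0918, 0.0223]
tool_rot: [0.001, 0.997, 0.072, 0.002]
ft_force: [-1.9, -0.2, 1.2]
width: -0.0001
```

```bash
python3 gap.py w5
```

```text
[[ 0.9898  0.1427  0.0051  0.5569]
 [ 0.1427 -0.9898 -0.0016 -0.0918]
 [ 0.0048  0.0023 -1.      0.0223]
 [ 0.      0.      0.      1.    ]]
tcp rel row (x,y): -0.04978503134416614 -0.0028311422669379835
6.45 [-0.80217597  1.09292633  0.94053891] 4.720623186200291e-05
low [-10.61 -10.41 -10.19]
up [ 9.73 10.   10.25]
red [-12.12 -11.94 -11.73]
bed -0.00024921828147324163
```

Gap is 1.5 mm. Before coming down at the bed square, I'll check that the gripper knuckles clear the carriage and pot.

Run:
```python
from h import *
z=np.load("w1.npz"); c={k:z[k] for k in z.files}
k=K(c)
for u,v in [(205,307),(260,275),(150,330),(100,355),(60,375),(250,300),(268,262)]:
    d=c["z_map"][v,u]; n=cv2.undistortPoints(np.array([[[u,v]]],float),k,c["dist"].astype(float)).ravel()
    print(u,v,np.round((c["hand_eye"]@np.r_[n*d,d,1])[:3]*1000,1))
```

```text
205 307 [ 13.7 -25.9 -53.3]
260 275 [  7.1  -9.5 -20. ]
150 330 [ 11.7 -41.2 -62.2]
100 355 [-266.  -267.7  229.9]
60 375 [-301.7 -333.   229.8]
250 300 [ 12.2 -11.3 -46.9]
268 262 [ 11.6  -5.9 -16.1]
```

{"op": "send_rows", "data": {
  "targets": [
    [-5,0,0,0,0,0,0],
    [-8,0,0,0,0,0,0],
    [-8,0,-20,0,0,0,0],
    [-8,0,-45,0,0,0,0],
    [10,-20,-55,0,0,0,0],
    [30,-50,-55,0,0,0,0],
    [51,-75,-50,0,0,0,0],
    [51,-87.6,-40,0,0,0,0],
    [51,-87.6,-40,0,0,0,0],
    [51,-87.6,-40,0,0,0,0]
  ]
}}

```text
clock: 7.45
tool_pos: [0.5931, 0.002, 0.0614]
tool_rot: [0.001, 0.997, 0.072, 0.001]
ft_force: [-0.8, -0.6, -0.2]
width: -0.0
```

```bash
python3 gap.py w6;  python3 - <<'E'
from h import *
c=manip.read_camera("top"); save(c,"top1.png"); i=cv2.imread("pics/top1.png"); cv2.imwrite("pics/top1z.png",cv2.resize(i[130:260,200:380],None,fx=4,fy=4,interpolation=cv2.INTER_CUBIC))
E
```

```text
[[ 0.9897  0.1434  0.0026  0.5931]
 [ 0.1434 -0.9897 -0.002   0.002 ]
 [ 0.0023  0.0024 -1.      0.0614]
 [ 0.      0.      0.      1.    ]]
tcp rel row (x,y): -0.000118586157362937 0.08453607521804946
7.5 [-0.10338182 -0.581765    0.43854909] 1.2584920934447198e-05Traceback (most recent call last):
  File "gap.py", line 6, in <module>
    o=meas(c,T)
  File "meas.py", line 32, in meas
    r=np.where(red[y:y+220,u])[0]
               ~~~^^^^^^^^^^^
IndexError: index 560 is out of bounds for axis 1 with size 560
```

View pics/w6.png

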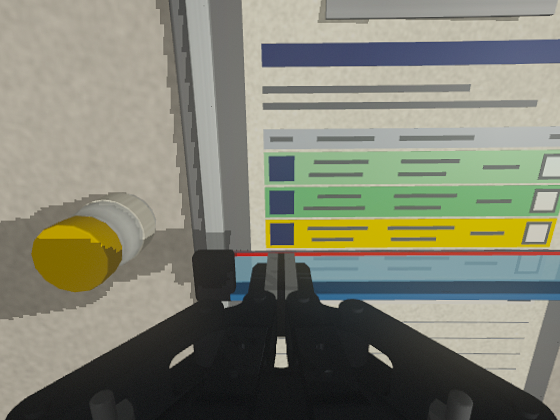

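Guide stayed put; fingertips are above the bed square (the square at px (282,234), tips at ≈(282,255) with height parallax), well clear of the pot. Descending.

{"op": "send_rows", "data": {
  "targets": [
    [1.5,0,12,0,0,0,0],
    [1.5,0,22,0,0,0,0],
    [1.5,0,31,0,0,0,0],
    [1.5,0,38,0,0,0,0],
    [1.5,0,42,0,0,0,0],
    [1.5,0,44.5,0,0,0,0],
    [1.5,0,44.5,0,0,0,0],
    [1.5,0,44.5,0,0,0,0],
    [1.5,0,44.5,0,0,0,0]
  ]
}}

```text
clock: 8.45
tool_pos: [0.5961, 0.0015, 0.0182]
tool_rot: [0.001, 0.997, 0.071, 0.003]
ft_force: [0.5, -0.3, -1.1]
width: 0.0002
```

```bash
python3 gap.py w7 2>/dev/null
python3 - <<'E'
from h import *
T=tool(); t=np.array([.6184,-.1651,0])+.0015*np.array([.989,.148,0]); t[2]=.017
print("to tick in tool mm",np.round((T[:3,:3].T@(t-T[:3,3]))*1000,1))
E
```

```text
[[ 0.9898  0.1421  0.0053  0.5961]
 [ 0.1421 -0.9899 -0.002   0.0015]
 [ 0.005   0.0027 -1.      0.0182]
 [ 0.      0.      0.      1.    ]]
tcp rel row (x,y): 0.002740787731365504 0.08359290604820262
8.5 [-0.63566311  0.22827673  0.1097803 ] -3.6221035374384815e-05
to tick in tool mm [ -0.  168.    1.7]
```

View pics/w7.png

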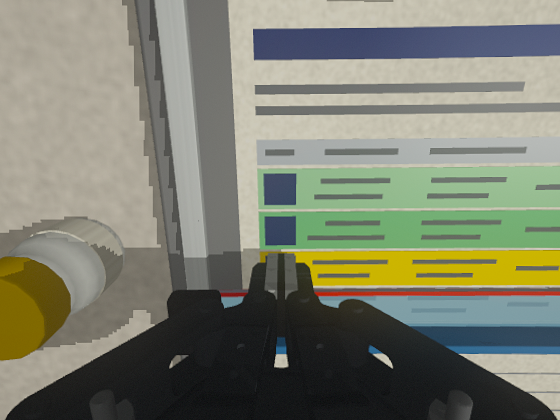

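Tips sit on the bed square 5.7 mm above the list. Sweeping along the row.

{"op": "send_rows", "data": {
  "targets": [
    [0,0,1,0,0,0,0],
    [0,8,1,0,0,0,0],
    [0,16,1,0,0,0,0],
    [0,24,1,0,0,0,0],
    [0,32,1,0,0,0,0],
    [0,40,1,0,0,0,0],
    [0,48,1,0,0,0,0],
    [0,56,1,0,0,0,0],
    [0,64,1,0,0,0,0],
    [0,72,1,0,0,0,0],
    [0,80,1,0,0,0,0],
    [0,84,1,0,0,0,0]
  ]
}}

```text
clock: 9.7
tool_pos: [0.6082, -0.0825, 0.0175]
tool_rot: [0.001, 0.997, 0.071, 0.003]
ft_force: [0.3, -0.3, -0.3]
width: -0.0003
```

Run:
```python
from h import *
T=tool(); t=np.array([.6184,-.1651,0])+.0015*np.array([.989,.148,0]); t[2]=.017
C=np.array([.6057,-.0816,.0125]); ex=np.array([np.cos(np.radians(8.5)),np.sin(np.radians(8.5)),0]);print("tcp rel row (x,y):",(T[:3,3]-C)@ex,(T[:3,3]-C)@[-ex[1],ex[0],0])
print("to tick in tool mm",np.round((T[:3,:3].T@(t-T[:3,3]))*1000,1),T[2,3])
```

```text
tcp rel row (x,y): 0.002315131179821764 -0.0012990242498383104
to tick in tool mm [-0.1 83.2  0.7] 0.017491334484246786
```

{"op": "send_rows", "data": {
  "targets": [
    [0,8,0.5,0,0,0,0],
    [0,16,0.5,0,0,0,0],
    [0,24,0.5,0,0,0,0],
    [0,32,0.5,0,0,0,0],
    [0,40,0.5,0,0,0,0],
    [0,48,0.5,0,0,0,0],
    [0,56,0.5,0,0,0,0],
    [0,64,0.5,0,0,0,0],
    [0,72,0.5,0,0,0,0],
    [0,80,0.5,0,0,0,0],
    [0,83,0.5,0,0,0,0],
    [0,83,0.5,0,0,0,0]
  ]
}}

```text
clock: 10.9
tool_pos: [0.62, -0.1653, 0.0172]
tool_rot: [0.001, 0.997, 0.071, 0.003]
ft_force: [-0.1, -0.2, -0.1]
width: -0.0002
```

Run:
```python
from meas import *
T=tool(); t=np.array([.6184,-.1651,.0125])
C=np.array([.6057,-.0816,.0125]); ex=np.array([np.cos(np.radians(8.5)),np.sin(np.radians(8.5)),0]);ey=np.array([-ex[1],ex[0],0])
print("tcp-tick board axes mm",np.round(1000*np.array([(T[:3,3]-t)@ex,(T[:3,3]-t)@ey,T[2,3]-.0125]),1))
c=manip.read_camera("wrist"); save(c,"w8.png")
o=meas(c,T)
for k in("low","red"): print(k,np.round(np.percentile((o[k]-C)@ex,[10,50,90])*1000,2))
c=manip.read_camera("top"); save(c,"top2.png"); c=manip.read_camera("scene"); save(c,"scene2.png")
s=manip.sense();print(s["clock"],s["ft_force"],s["width"])
```

```text
tcp-tick board axes mm [ 1.6 -0.4  4.7]Traceback (most recent call last):
  File "<stdin>", line 6, in <module>
  File "meas.py", line 24, in meas
    k=min(cand)[1]; out["bed_px"]=ce[k]; out["bed"]=rayz(c,ce[k],.0125,T)[0]
      ~~~^^^^^^
ValueError: min() iterable argument is empty
```

View pics/w8.png

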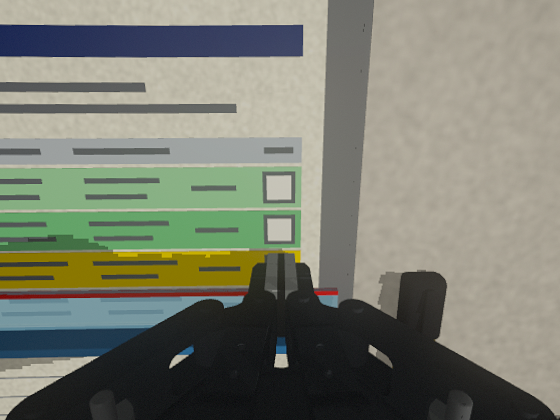

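The tips cover the yellow row's tick box (px ≈(280,258)), in line with the boxes above, and the red edge (row ≈291) is just under the yellow. One last gap check, and then I hand in.

Run:
```python
from h import *
T=tool(); c=manip.read_camera("wrist"); hsv=cv2.cvtColor(c["color"],cv2.COLOR_RGB2HSV).astype(int)
C=np.array([.6057,-.0816,.0125]); ex=np.array([np.cos(np.radians(8.5)),np.sin(np.radians(8.5)),0])
for u in (20,75,165,190):
    H,S,V=hsv[250:310,u].T; y=np.where((abs(H-25)<8)&(S>150))[0].max()+250.5; r=np.where(((H<6)|(H>174))&(S>110))[0].min()+249.5
    print(u,y,r,(rayz(c,(u,y),.0125,T)[0]-C)@ex,(rayz(c,(u,r),.0165,T)[0]-C)@ex)
c=manip.read_camera("scene"); save(c,"scene2.png")
s=manip.sense();print(s["clock"],s["tool_pos"],s["ft_force"])
```

```text
20 287.5 294.5 -0.010777439189324861 -0.012567285316443796
75 287.5 293.5 -0.011298871053246113 -0.012499368996520514
165 285.5 292.5 -0.010812435325202126 -0.012650416867300788
190 285.5 291.5 -0.010992661600603497 -0.012224454495502985
11.05 [ 0.61978407 -0.16445668  0.01712098] [ 0.11489118 -0.28353154  0.41476692]
```

View pics/scene2.png

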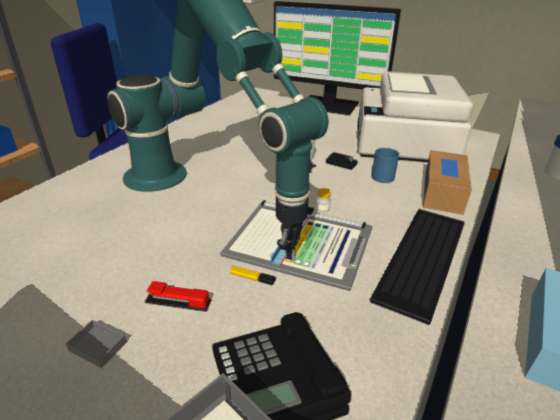

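The scene view shows the fingers on the tick box at px ≈(287,255). The pot, highlighter, stapler and other things are where they were.

```bash
python3 -c "
from cell import manip
print(manip.sign_off())"
```

```text
the job is handed in; nothing more can be done
None
```

The line guide is under the yellow row, the fingertips have run along the row, and the job was handed in with them still on the tick box, at about 11 s of the 54 s allowed.

- **Guide:** I pushed it up by its lip with closed fingers. The last images put the red edge about 1.2–1.9 mm below the yellow row's lower edge, and it had not moved after the fingers left it.
- **Row:** The fingertips came down about 6 mm above the list. They started about 3 mm above the bed square's centre (towards the top of the list). They then ran along the row 5–6 mm above the list and ended 4.6 mm above the tick box, within 2 mm of its centre. The fingers hovered and did not press on the paper; every force reading stayed under about 2.5 N.
- **Other things:** The final scene picture shows nothing else out of place. I compared it by eye and did not measure each object.
- **Failed checks:** My measuring script picked a wrong tick-box spot once and crashed on two close-up views. I redid the final gap check with a simpler script, and it agreed with the earlier reading of 1.5 mm.

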